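# Close the empty dryer tray, draw out the loaded one

## Task

Two plate dryers stand on the lab bench. First push the empty tray, which was left part-way out, fully home; then hook a fingertip behind the upright lip of the tray that carries the well plate and draw that tray all the way out to its stop, so the plate comes clear of the hood, and leave it so. Never have both trays out together, pinch or grip nothing, do not touch the plate (it rides in its tray), and leave everything else on the bench alone.

Things in the scene. Friction and masses are not known exactly. Their poses are not given: they have to be found in the camera images.
- loaded_unit: dryer fixed on the bench; origin: centre of its underside, its -x axis points out of its open front to the robot, y across. Base 200 (x) x 150 mm; hood 162 mm wide, 100 mm high, clear roof, covers x -30 to +100 mm; ahead of it the tray is open to above. Tray slides along x, tray floor 42 mm above the bench. Holds the tray with the well plate, fully home at the start.
- empty_unit: dryer fixed on the bench; origin: centre of its underside, its -x axis points out of its open front to the robot, y across. Base 200 (x) x 150 mm; hood 162 mm wide, 100 mm high, clear roof, covers x -30 to +100 mm; ahead of it the tray is open to above. Tray slides along x, tray floor 42 mm above the bench. Same shape; holds the empty tray, part-way out. Either may be on the left.
- loaded_tray (a joint): how far the tray with the plate is drawn out, in m: 0 fully home, 0.125 at its outer stop. It moves along the unit's -x axis as it grows, drags with about 2.5 N and stays where left.
- empty_tray (a joint): the same for the empty tray: 0 fully home (at its inner stop), 0.125 at its outer stop.
- loaded_lip (a point): the upright lip at the front end of the loaded tray, 140 mm wide, 36 mm high, 8 mm thick. Site: half-way across, at its foot on the tray floor, midway in its thickness (front and rear faces 4 mm either side); moves with the tray, axes as the unit's. Tray home: 92 mm in front of the unit's origin, with 58 mm free behind the lip before the hood.
- empty_lip (a point): the upright lip at the front end of the empty tray, 140 mm wide, 36 mm high, 8 mm thick. Site: half-way across, at its foot on the tray floor, midway in its thickness (front and rear faces 4 mm either side); moves with the tray, axes as the unit's. Tray home: 92 mm in front of the unit's origin, with 58 mm free behind the lip before the hood.
- plate: white well plate with 24 wells, 85 mm (its x) by 127 mm (its y), 14 mm high, lying loose in a shallow recess (rims 6 mm high) of the loaded tray behind the finger space, under the hood window. Origin: centre of its underside, 124 mm behind the lip's origin.
- vial: small amber vial, 24 mm across and 50 mm high, standing between the two units; loose, origin at the centre of its underside. A bystander: leave it alone.
- reagent: amber reagent bottle, 66 mm across, 140 mm high, to the left (+y); loose, origin at the centre of its underside. A bystander: leave it alone.
- beaker: glass beaker, 70 mm across, 90 mm high, to the right (-y); loose, origin at the centre of its underside. A bystander: leave it alone.
- dishes: stack of two closed petri dishes, 90 mm across, 28 mm high, on the bench on the robot's side of the units; loose, origin at the centre of its underside. A bystander: leave it alone.
- marker: marker pen lying flat, 120 x 13 mm, on the bench on the robot's side of the units; loose, origin at the centre of its underside. A bystander: leave it alone.
- rack: blue tube rack with capped tubes, 60 x 110 mm, 97 mm high, far left; loose, origin at the centre of its underside. A bystander: leave it alone.
- tips: closed grey pipette-tip box, 85 x 120 mm, 55 mm high, far right; loose, origin at the centre of its underside. A bystander: leave it alone.

How it is judged:
By the outcome, as a careful person would: the job done as asked, in the order asked, and still so for the second after the job is handed in, with the robot touching nothing.
It also fails if it takes over 48 s, if anything falls off the work surface, if the arm or the gripper's body presses on something with over 40 N, if the wrist force passes 120 N, or if a joint passes its speed limit or range.

## Robot

A 6-joint arm with a two-finger parallel gripper is mounted at the origin on the work surface. World frame = base frame: x ahead of the robot, y to its left, z up, the work surface at z = 0. Lengths are in m, angles in degrees, forces in N, time in s.
With the tool pointing down it reaches from about 0.375 to 0.9 m from the base axis. Payload 3.1 kg.
Tool frame: the origin (TCP) lies midway between the tips of the shut fingers; the grasp point (between the pads) lies 19 mm behind it; z points along the fingers, y is the line along which they close (so a half turn about z gives the same grasp; the last joint's range is limited). The gripper opens to 87 mm and grips with 3 to 60 N. Pads are 19 mm wide; open, the fingers measure 117 mm over their backs; the gripper's body (75 mm by 190 mm) begins 51 mm behind the grasp point.
Start: joints at [58.413, 30.224, 82.088, -0, 67.689, -10.227], TCP at [0.228, 0.582, 0.199] pointing down, gripper open.
Joint ranges: [-176.69, 176.69], [-43.24, 126.21], [12.49, 139.97], [-82, 262], [0, 151.66], [-163.58, 163.58]. Speed limits (degrees/s): [159.86, 159.86, 180, 180, 180, 180].

## Interface

Orientations are given as a 3x3 rotation matrix whose columns are the frame's x, y, z axes.
In Python, from rig import read_state, capture, camera_info, hand_in gives the robot as it stands.
- The arm moves only by the tool drive_tool, never from a script. Its argument "motion" is a list of rows, each a list of 2 entries, a list of its own where there are three numbers: the shift along the tool's x, y, z in mm, then the turn, a rotation vector about the tool's x, y, z in rad. A call has 1 to 5 rows; each row shifts and turns the commanded pose from where the row before left it, along the tool's axes as they then stand; what a row does not reach is not made up. A row lasts 1/10 s, in which the tool goes at most 50 mm and 8.59 degrees, less where a joint would pass 70% of its speed; a pose out of reach is approached as far as the arm can. A call is refused whole if a number of a shift passes 50 or a number of a turn 0.15, either way. A call with a gripper value outside its range is refused whole. "gripper" is the opening, from 0 (shut) to 1 (fully open), set as the call begins (left out, the last holds). The fingers move at their own pace and stop on an object; the grip force is fixed at half the most. Time passes only in rows, so rows that do not move let the fingers close. It gives the time, the measured TCP pose, the force, the opening and the grip force at its end, in the units of the state.
- read_state(): the state, without advancing time (a new reading comes with each control period).
- capture(name): name is "side" or "top" or "wrist"; returns the picture (400x640x3 uint8, red, green, blue); there is no depth.
- camera_info(name): a dict with "fovy" (degrees; the focal length in pixels is half the picture's height over the tangent of half this angle, whatever the lens; pixels are square), "cx", "cy" (the principal point, pixels), "xyz" and "orientation" of the camera in the world; the wrist camera has in their place "T_tool_cam" (4x4, takes a point from camera to tool coordinates, whose origin is the TCP and whose axes are the flange's). Camera axes: x right, y down, z forward; pixel columns grow to the right and rows downward; lengths in m; the calibration is good to about 2 mm. The wrist camera is an equidistant fisheye: a pixel r from the principal point sees the ray r / f radians off the axis. A picture is of the moment at which its call begins: read the wrist's pose just before it. camera_info takes no time and is no camera call.
- hand_in(): hands the job in; it is judged then, once.
The state is a dict: "time_s": time; "joint_positions": joint angles; "qvel": joint speeds; "tau": joint torques, N m; "position": TCP position; "tcp_rot": TCP orientation; "force": force on the tool from outside, world axes, zero at the start; "moment": the same for the moment, N m; "opening": opening from 0.0 (shut) to 1.0 (fully open); "grasp_force": force on a finger pad.
Only numpy, scipy, OpenCV 4.12 (cv2) and the standard library are available. Lean on these libraries where they do the work, as an engineer would, in place of code of your own. Each camera call takes 0.05 s, during which the arm holds its last target. There are 200 camera calls.

## Working session

There is one attempt and no reset: what is moved stays moved. The work goes in short steps, Python scripts to look and compute and a tool call to move; the robot and the scene stay as the last step left them, time stands still between calls to the robot, and variables do not carry over. Pictures are saved under pics/ and viewed, at most 10 in all, crops included, and the job is handed in when it is done.

Besides the shell and the picture viewer there is one more tool, called after "Request:" by a JSON object that holds its "fn" and its "kwargs". drive_tool: Moves the arm, as the interface text tells. Its arguments: {"type":"object","properties":{"motion":{"type":"array","items":{"type":"array"}},"gripper":{"type":"number"}},"required":["motion"]}

```bash
mkdir -p pics; python3 - <<'E'
from rig import *
import cv2
for n in("top","side"):
    cv2.imwrite(f"pics/{n}0.png",capture(n)[:,:,::-1]); print(n,camera_info(n))
print(camera_info("wrist"));s=read_state();print(s)
E
```

```text
top {'fovy': 43.42331411366354, 'cx': 326.77264981369177, 'cy': 200.20739152430025, 'xyz': array([0.33651587, 0.01330911, 1.6241273 ]), 'orientation': array([[-0.01234114, -0.98985335,  0.14155579],
       [-0.99990987,  0.01296517,  0.00348691],
       [-0.00528683, -0.1415    , -0.98992414]])}
side {'fovy': 42.14298232514956, 'cx': 328.76519056551473, 'cy': 198.97420916371274, 'xyz': array([ 0.39896883, -0.90519659,  1.04276204]), 'orientation': array([[ 0.98195858, -0.1411397 ,  0.12584488],
       [-0.1890702 , -0.72180389,  0.66577143],
       [-0.00313145, -0.67755348, -0.73546684]])}
{'fovy': 65.70646984690485, 'cx': 318.93567224721346, 'cy': 200.16095191858898, 'T_tool_cam': array([[ 1.48303378e-03, -9.66543493e-01, -2.56498492e-01,
         6.96533916e-02],
       [ 9.99998840e-01,  1.34428838e-03,  7.16257147e-04,
         1.50573952e-03],
       [-3.47485743e-04, -2.56499257e-01,  9.66544365e-01,
        -1.84895508e-01],
       [ 0.00000000e+00,  0.00000000e+00,  0.00000000e+00,
         1.00000000e+00]])}
{'time_s': 0.1, 'joint_positions': array([ 5.84134507e+01,  3.02718302e+01,  8.21484719e+01,  8.56992232e-04,
        6.76893977e+01, -1.02262664e+01]), 'qvel': array([ 0.02868087, -0.18706205, -0.13072378,  0.0086645 , -0.0326092 ,
        0.05612181]), 'tau': array([-1.78170080e-04, -4.40987778e+01, -1.77151805e+01,  6.35078084e-02,
        5.33540163e-02, -4.59499608e-05]), 'position': array([0.22723215, 0.58148229, 0.19799211]), 'tcp_rot': array([[-9.31306270e-01,  3.64235641e-01, -1.01463966e-03],
       [ 3.64236882e-01,  9.31304922e-01, -1.62372264e-03],
       [ 3.53521251e-04, -1.88175226e-03, -9.99998167e-01]]), 'force': array([-0.44757773, -0.05695644, -0.09677744]), 'moment': array([-0.04184792,  0.03742702, -0.04126217]), 'grasp_force': 0.0, 'opening': 0.9974863158177506}
```

View pics/top0.png

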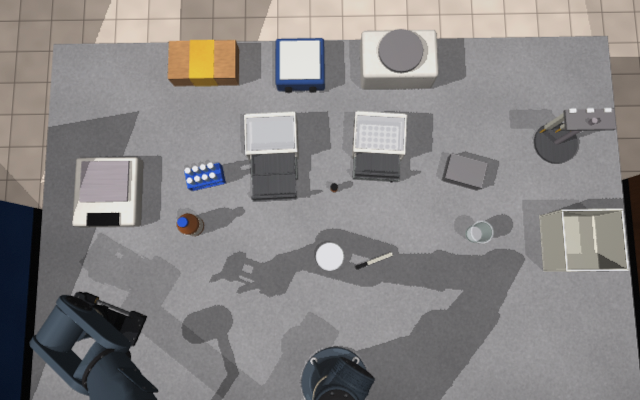

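View pics/side0.png

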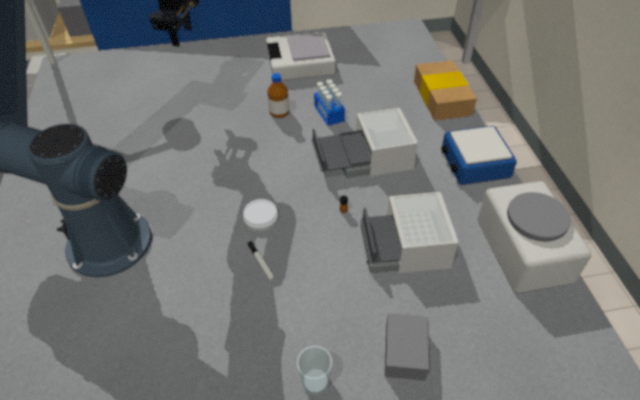

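The top view shows the empty unit on the left (tray front near (274,197)) and the loaded unit on the right (lip near (376,178)). The vial is between them at (334,187), and the dishes are at (330,256). I'll zoom in to pick out the corners.

```bash
python3 - <<'E'
import cv2
a=cv2.imread("pics/top0.png")[105:210,235:415]
cv2.imwrite("pics/z1.png",cv2.resize(a,None,fx=4.4,fy=4.4,interpolation=cv2.INTER_CUBIC))
E
```

```text
(no output)
```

View pics/z1.png

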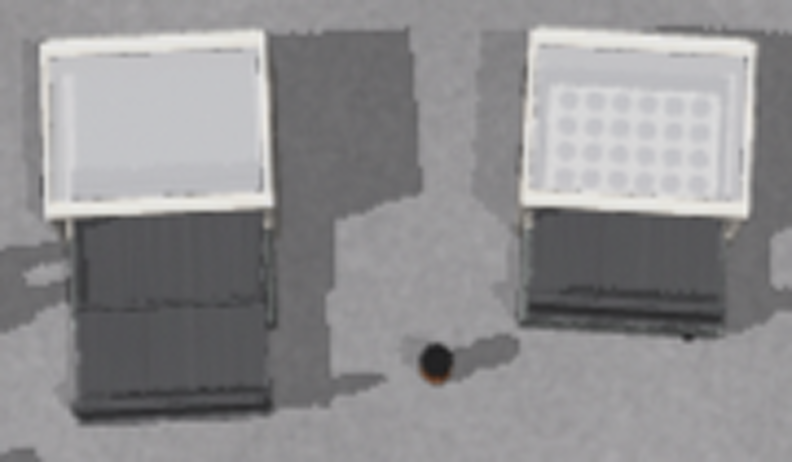

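The crop gives the roof corners. Empty unit: (40,42), (265,30), (273,205), (45,217). Loaded unit: (530,28), (757,42), (748,217), (523,204). The lip tops run (75,412)-(272,405) on the empty tray and (518,320)-(722,331) on the loaded one.

```bash
cat >h.py <<'E'
import numpy as np
from rig import *
def cast(px,z,cam="top"):
    c=camera_info(cam);f=200/np.tan(np.radians(c["fovy"]/2))
    px=np.atleast_2d(px).astype(float)
    d=np.c_[(px[:,0]-c["cx"])/f,(px[:,1]-c["cy"])/f,np.ones(len(px))]@c["orientation"].T
    return c["xyz"]+d*((z-c["xyz"][2])/d[:,2])[:,None]
def proj(P,cam):
    c=camera_info(cam);f=200/np.tan(np.radians(c["fovy"]/2))
    q=(np.asarray(P)-c["xyz"])@c["orientation"];return q[:,:2]/q[:,2:]*f+[c["cx"],c["cy"]]
E
python3 - <<'E'
from h import *
def z(p): return (np.array(p)+.5)/4.4+[235,105]-.5
for n,r,l in(("empty",[(40,42),(265,30),(273,205),(45,217)],[(75,412),(272,405)]),("loaded",[(530,28),(757,42),(748,217),(523,204)],[(518,320),(722,331)])):
    R=cast(z(r),.1)[:,:2];L=cast(z(l),.078)[:,:2]
    d=(R[0]+R[1]-R[2]-R[3]);xa=d/np.hypot(*d);m=L.mean(0);ya=np.array([-xa[1],xa[0]])
    o=R.mean(0)-xa*.035
    print(n,R.round(4).tolist(),"w",np.hypot(*(R[0]-R[1])),np.hypot(*(R[2]-R[3])),"len",np.hypot(*d)/2)
    w=L[0]-L[1];print("yaw",np.degrees(np.arctan2(xa[1],xa[0])),"lipyaw",np.degrees(np.arctan2(w[1],w[0]))-90,"origin",o,"lip",m,L.tolist(),"lip in unit",(m-o)@xa,(m-o)@ya, "lipw",np.hypot(*w))
print("vial",cast(z([(436,362)]),.05), "dishes",cast([(330,256)],.028),"marker",cast([(357,266),(392,254)],.01))
E
```

```text
empty [[0.8312, 0.2765], [0.8379, 0.1156], [0.7096, 0.1104], [0.7031, 0.2716]] w 0.16103741556259268 0.16130409602562346 len 0.12829456599874128
yaw 2.2740878136487828 lipyaw 1.3051663880523279 origin [0.73548613 0.1921576 ] lip [0.56841515 0.18281578] [[0.5668264017972352, 0.2525487376215269], [0.5700039081548818, 0.11308283187422224]] lip in unit -0.16731007814689547 -0.0027050970993414167 lipw 0.1395020982371554
loaded [[0.8367, -0.0738], [0.8241, -0.2355], [0.6964, -0.2247], [0.7079, -0.0662]] w 0.16218924386979974 0.15888317771638544 len 0.12855028907303284
yaw -4.093570519459986 lipyaw -3.9046416284994763 origin [ 0.73134507 -0.14754178] lip [ 0.62389332 -0.13448229] [[0.6288313073446324, -0.062135667946302583], [0.6189553356360153, -0.20682890527692777]] lip in unit -0.10810987595240427 0.005355682108525122 lipw 0.1450298857008652
vial [[ 0.60407909 -0.00369961  0.05      ]] dishes [[0.3865497 0.010932  0.028    ]] marker [[ 0.35436376 -0.07467886  0.01      ]
 [ 0.39099019 -0.18726066  0.01      ]]
```

The empty lip is at about (0.568, 0.183), roughly 75 mm out. The lower edge I picked on the loaded unit is its base front, so its lip at home works out to about (0.640, -0.140). Next I'll shut the fingers and line up the tool.

Request:
{"fn": "drive_tool", "kwargs": {"motion": [[[0,0,-5],[0,0,-0.136]],[[0,0,-5],[0,0,-0.136]],[[0,0,0],[0,0,-0.136]],[[-30,-40,0],[0,0,0]],[[-35,-35,0],[0,0,0]]], "gripper": 0}}

```text
time_s: 0.6
position: [0.294, 0.5086, 0.2082]
tcp_rot: [[-0.999, -0.039, -0.001], [-0.039, 0.999, -0.001], [0.001, -0.001, -1.0]]
force: [0.5, 1.1, -0.7]
opening: 0.631
grasp_force: 0.0
```

Request:
{"fn": "drive_tool", "kwargs": {"motion": [[[-30,-40,0],[0,0,0]],[[-30,-40,0],[0,0,0]],[[-30,-40,0],[0,0,0]],[[-30,-40,0],[0,0,0]],[[-30,-40,0],[0,0,0]]]}}

```text
time_s: 1.1
position: [0.4528, 0.313, 0.2086]
tcp_rot: [[-0.999, -0.035, -0.001], [-0.035, 0.999, -0.0], [0.001, -0.0, -1.0]]
force: [0.3, 0.1, -0.1]
opening: 0.172
grasp_force: 0.0
```

Request:
{"fn": "drive_tool", "kwargs": {"motion": [[[-15,-40,0],[0,0,0]],[[-15,-40,0],[0,0,0]],[[-15,-40,0],[0,0,0]],[[-5,0,0],[0,0,0]],[[0,0,0],[0,0,0]]]}}

```text
time_s: 1.6
position: [0.5071, 0.1959, 0.2086]
tcp_rot: [[-0.999, -0.032, -0.0], [-0.032, 0.999, 0.001], [0.0, 0.001, -1.0]]
force: [-0.4, -0.4, 1.3]
opening: 0.011
grasp_force: 0.0
```

```bash
python3 - <<'E'
from h import *
import cv2
s=read_state();print(s["position"],s["opening"],s["force"])
cv2.imwrite("pics/w1.png",capture("wrist")[:,:,::-1])
E
```

```text
[0.50706784 0.19588893 0.20858403] 0.011253043272339388 [-0.35849168 -0.38100718  1.27880414]
```

View pics/w1.png

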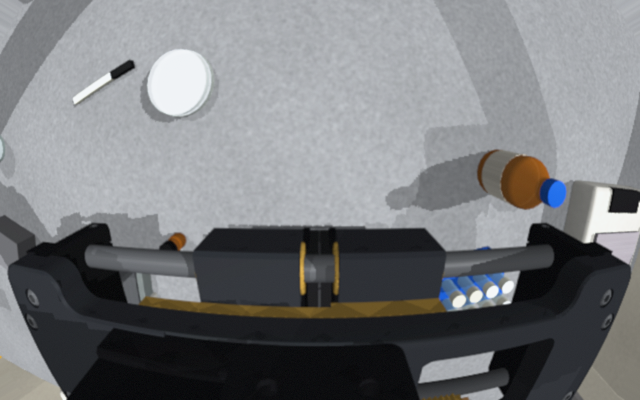

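The wrist view looks back toward the robot: dishes at (180,83), bottle at (515,180), shut fingers at (320,265), and the lip hidden. I'll carry on with the top-view numbers and descend in front of the empty lip.

Request:
{"fn": "drive_tool", "kwargs": {"motion": [[[0,-14,50],[0,0,0]],[[0,0,50],[0,0,0]],[[0,0,46],[0,0,0]],[[0,0,6],[0,0,0]],[[0,0,0],[0,0,0]]]}}

```text
time_s: 2.15
position: [0.5053, 0.1843, 0.0579]
tcp_rot: [[-0.999, -0.037, -0.004], [-0.037, 0.999, -0.0], [0.004, -0.0, -1.0]]
force: [0.0, -0.2, -0.0]
opening: 0.008
grasp_force: 0.0
```

Request:
{"fn": "drive_tool", "kwargs": {"motion": [[[-20,0,0],[0,0,0]],[[-15,0,0],[0,0,0]],[[-10,0,0],[0,0,0]],[[-10,0,0],[0,0,0]],[[-10,0,0],[0,0,0]]]}}

```text
time_s: 2.65
position: [0.5727, 0.1859, 0.0602]
tcp_rot: [[-0.999, -0.036, 0.002], [-0.036, 0.999, 0.0], [-0.002, 0.0, -1.0]]
force: [-0.1, 0.2, 0.5]
opening: -0.001
grasp_force: 0.0
```

```bash
python3 - <<'E'
from h import *
import cv2
s=read_state();print(s["position"],s["opening"],s["force"])
a=capture("top")[105:210,235:415,::-1];b=capture("side")[100:200,270:450,::-1]
f=lambda i:cv2.resize(i,None,fx=3,fy=3,interpolation=cv2.INTER_CUBIC)
a,b=f(a),f(b);cv2.imwrite("pics/z2.png",cv2.vconcat([a[:300],b[:300]]))
E
```

```text
[0.57267668 0.18587969 0.06015118] -0.0007525953576256249 [-0.11652202  0.24402464  0.46415208]
```

View pics/z2.png

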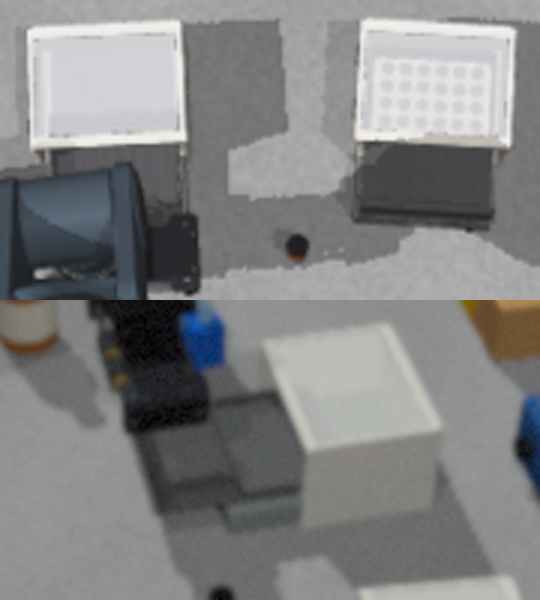

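The gripper covers the empty tray's front, and the lip's near end is at about (155,500) in the lower half. I'll compare that with the predicted lip-end positions for several draw-out values.

```bash
python3 - <<'E'
from h import *
import cv2
o=np.array([.7355,.1922]);
a=np.radians(1.8);xa=np.array([np.cos(a),np.sin(a)]);ya=np.array([-xa[1],xa[0]])
for d in(.08,.07,.06,.05):
    p=o-xa*(.096+d)
    P=[[*(p-ya*.07),z] for z in(.042,.078)]+[[*(p+ya*.07),.078]]
    print(d,p,proj(P,"side").round(1).tolist(),proj(P,"top").round(1).tolist())
b=capture("side")[:,:,::-1]
f=lambda i:cv2.resize(i[110:190,290:380],None,fx=6,fy=6,interpolation=cv2.INTER_CUBIC)
i=cv2.convertScaleAbs(cv2.hconcat([f(cv2.imread("pics/side0.png")),f(b)])[:,:],alpha=1.6,beta=20)
cv2.imwrite("pics/z3.png",cv2.resize(i,(800,355)))
E
```

```text
0.08 [0.55958685 0.18667171] [[317.9, 169.2], [317.6, 159.6], [307.7, 127.4]] [[296.0, 200.9], [295.3, 199.3], [250.3, 201.3]]
0.07 [0.56958191 0.18698581] [[321.4, 168.6], [321.2, 159.1], [311.1, 126.9]] [[295.9, 197.8], [295.2, 196.1], [250.2, 198.1]]
0.06 [0.57957698 0.18729992] [[324.9, 168.0], [324.8, 158.5], [314.4, 126.4]] [[295.8, 194.7], [295.1, 192.9], [250.2, 194.9]]
0.05 [0.58957204 0.18761403] [[328.4, 167.5], [328.4, 157.9], [317.8, 125.9]] [[295.7, 191.6], [294.9, 189.8], [250.1, 191.8]]
```

View pics/z3.png

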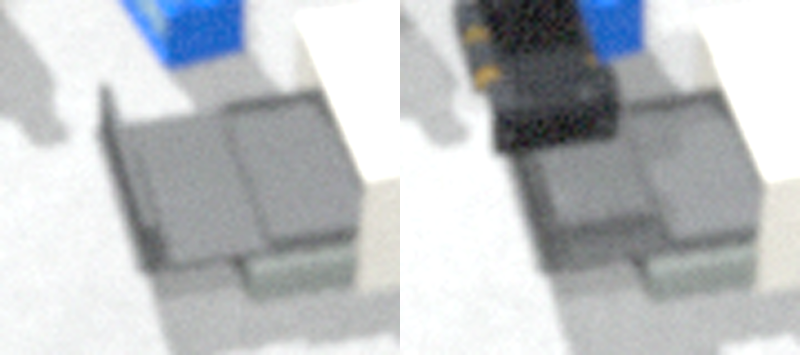

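The lip hasn't moved yet: its foot is still at about (323,169), which puts its front near x = 0.575. The dark block in view is the gripper body. I'll keep pushing gently and watch the force.

Request:
{"fn": "drive_tool", "kwargs": {"motion": [[[-5,0,0],[0,0,0]],[[-5,0,0],[0,0,0]],[[-5,0,0],[0,0,0]],[[-5,0,0],[0,0,0]],[[-5,0,0],[0,0,0]]]}}

```text
time_s: 3.3
position: [0.5972, 0.1863, 0.0586]
tcp_rot: [[-0.999, -0.035, -0.0], [-0.035, 0.999, -0.0], [0.0, -0.0, -1.0]]
force: [-0.8, -0.2, 0.0]
opening: 0.004
grasp_force: 0.0
```

```bash
python3 - <<'E'
from h import *
import cv2
print(read_state()["force"],proj([[.597,.186,.06],[.597,.186,.12]],"side"))
f=lambda i:cv2.resize(i,None,fx=6,fy=6,interpolation=cv2.INTER_CUBIC)
i=cv2.hconcat([f(capture("side")[110:190,310:375,::-1]),f(capture("top")[140:220,240:305,::-1])])
cv2.imwrite("pics/z4.png",cv2.convertScaleAbs(i,alpha=1.6,beta=20))
E
```

```text
[-0.82934675 -0.24578887  0.02232391] [[325.67475495 146.26104481]
 [325.51119404 129.87832144]]
```

View pics/z4.png

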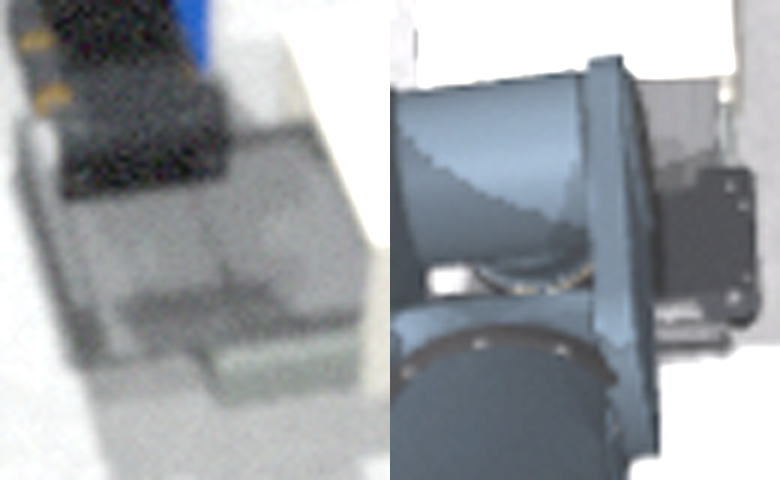

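The lip's foot still looks to be at about (324,170), so I'll check numerically whether the tray moved.

```bash
python3 - <<'E'
from h import *
import cv2
a=cv2.imread("pics/side0.png");b=capture("side")[:,:,::-1].copy();cv2.imwrite("pics/side2.png",b)
for nm,(y0,y1,x0,x1) in {"lipend":(155,176,312,340),"lipfar":(124,140,308,320),"base":(160,178,342,372)}.items():
    r=cv2.matchTemplate(cv2.resize(b[y0-6:y1+6,x0-14:x1+24],None,fx=4,fy=4,interpolation=2),cv2.resize(a[y0:y1,x0:x1],None,fx=4,fy=4,interpolation=2),cv2.TM_CCOEFF_NORMED)
    _,v,_,l=cv2.minMaxLoc(r);print(nm,v,l[0]/4-14,l[1]/4-6)
print(a[166,312:345].mean(1).round().astype(int));print(b[166,312:345].mean(1).round().astype(int))
E
```

```text
lipend 0.9484415650367737 -0.25 -0.75
lipfar 0.6452264785766602 -0.25 3.5
base 0.8035942316055298 0.25 0.0
[140 143 143 141 141 143 134 117  97  73  57  52  50  54  59  70  81  89
  90  86  90  89  89  88  88  86  85  85  88  89  83  84  83]
[147 147 146 146 146 145 139 122  98  77  58  53  51  50  57  72  85  92
  93  91  81  74  71  70  68  68  67  70  65  64  65  62  69]
```

```bash
cat >>h.py <<'E'
def wcast(px,z,p,R):
    c=camera_info("wrist");f=200/np.tan(np.radians(c["fovy"]/2));T=c["T_tool_cam"]
    u=np.array([px[0]-c["cx"],px[1]-c["cy"]]);r=np.hypot(*u);t=r/f
    d=R@T[:3,:3]@np.r_[u/r*np.sin(t),np.cos(t)];o=p+R@T[:3,3]
    return o+d*(z-o[2])/d[2]
E
python3 - <<'E'
from h import *
R=np.array([[-.9995,-.032,0],[-.032,.9995,.001],[0,.001,-1.]]);p=np.array([.5071,.1959,.2086])
print("dishes",wcast((180,83),.028,p,R),"marker",wcast((73,101),.01,p,R),wcast((133,64),.01,p,R),"cap bottle",wcast((553,193),.14,p,R))
print("top bottle",cast([(183,220)],.14),"side dishes",cast([(260,213)],.028,"side"))
s=read_state();print(s["position"],s["tcp_rot"].round(3).tolist(),s["joint_positions"])
E
```

```text
dishes [0.39029416 0.02099791 0.028     ] marker [ 0.39385512 -0.18678414  0.01      ] [ 0.35341823 -0.06514859  0.01      ] cap bottle [0.48934745 0.44253227 0.14      ]
top bottle [[0.49490848 0.44662614 0.14      ]] side dishes [[ 0.38812075 -0.00094735  0.028     ]]
[0.59717168 0.1862788  0.05863509] [[-0.999, -0.035, 0.0], [-0.035, 0.999, 0.0], [-0.0, 0.0, -1.0]] [ 7.10345668e+00  4.04254345e+01  8.82901084e+01  4.37394167e-04
  5.12728788e+01 -8.49023657e+01]
```

```bash
python3 - <<'E'
from h import *
import cv2
w=capture("wrist")[130:330,140:500,::-1]
b=cv2.imread("pics/side2.png")[112:184,300:390]
i=cv2.vconcat([cv2.resize(cv2.convertScaleAbs(w,alpha=2,beta=20),(576,320)),cv2.resize(cv2.convertScaleAbs(b,alpha=2,beta=10),(576,270),interpolation=2)])
cv2.imwrite("pics/z5.png",i)
E
```

```text
(no output)
```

View pics/z5.png

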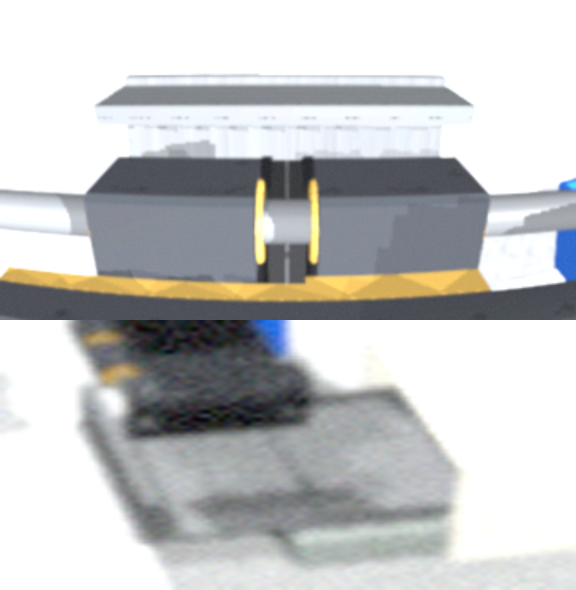

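The wrist view settles it: the lip's top face is at wrist rows ~196-206, on the robot side of the fingers, which start at row ~229. I'll compute where it is.

```bash
python3 - <<'E'
from h import *
s=read_state();p,R=s["position"],s["tcp_rot"]
for px in((201,206),(319,206),(435,206),(319,196),(319,229)): print(px,[wcast(px,z,p,R).round(4).tolist() for z in(.078,.06)])
E
```

```text
(201, 206) [[0.5776, 0.1181, 0.078], [0.583, 0.1108, 0.06]]
(319, 206) [[0.5749, 0.187, 0.078], [0.58, 0.1872, 0.06]]
(435, 206) [[0.5726, 0.2546, 0.078], [0.5775, 0.2622, 0.06]]
(319, 196) [[0.5692, 0.1868, 0.078], [0.5737, 0.187, 0.06]]
(319, 229) [[0.5885, 0.1875, 0.078], [0.5951, 0.1877, 0.06]]
```

By the wrist view the finger is behind the lip and passed over it without contact, so the real tip may sit higher than the TCP suggests. I'll probe down gently toward the tray floor here.

Request:
{"fn": "drive_tool", "kwargs": {"motion": [[[0,0,4],[0,0,0]],[[0,0,4],[0,0,0]],[[0,0,4],[0,0,0]],[[0,0,0],[0,0,0]],[[0,0,0],[0,0,0]]]}}

```text
time_s: 4.0
position: [0.5965, 0.1863, 0.0464]
tcp_rot: [[-0.999, -0.035, -0.001], [-0.035, 0.999, -0.0], [0.001, -0.0, -1.0]]
force: [0.7, 0.8, -0.3]
opening: 0.007
grasp_force: 0.0
```

Request:
{"fn": "drive_tool", "kwargs": {"motion": [[[0,0,2],[0,0,0]],[[0,0,2],[0,0,0]],[[0,0,1],[0,0,0]],[[0,0,0],[0,0,0]],[[0,0,0],[0,0,0]]]}}

```text
time_s: 4.5
position: [0.5968, 0.1863, 0.0417]
tcp_rot: [[-0.999, -0.035, -0.0], [-0.035, 0.999, -0.0], [0.0, -0.0, -1.0]]
force: [0.0, 0.2, 0.9]
opening: 0.005
grasp_force: 0.0
```

Request:
{"fn": "drive_tool", "kwargs": {"motion": [[[0,0,2],[0,0,0]],[[0,0,2],[0,0,0]],[[0,0,0],[0,0,0]],[[0,0,0],[0,0,0]]]}}

```text
time_s: 4.9
position: [0.5966, 0.1863, 0.0376]
tcp_rot: [[-0.999, -0.035, -0.0], [-0.035, 0.999, -0.0], [0.0, -0.0, -1.0]]
force: [0.2, 0.3, -0.8]
opening: 0.008
grasp_force: 0.0
```

No floor contact down to a TCP of 0.038, so the real tip sits about 20 mm above the TCP. I'll rise, go back in front of the lip, and descend lower.

Request:
{"fn": "drive_tool", "kwargs": {"motion": [[[0,0,-30],[0,0,0]],[[0,0,-15],[0,0,0]],[[0,0,0],[0,0,0]],[[40,0,0],[0,0,0]],[[40,0,0],[0,0,0]]]}}

```text
time_s: 5.4
position: [0.5165, 0.1833, 0.0823]
tcp_rot: [[-0.999, -0.035, 0.001], [-0.035, 0.999, 0.0], [-0.001, 0.0, -1.0]]
force: [-0.3, -0.3, -0.5]
opening: 0.008
grasp_force: 0.0
```

Request:
{"fn": "drive_tool", "kwargs": {"motion": [[[0,0,0],[0,0,0]],[[0,-1,30],[0,0,0]],[[0,-1,14],[0,0,0]],[[-10,0,0],[0,0,0]],[[-10,0,0],[0,0,0]]]}}

```text
time_s: 5.9
position: [0.5382, 0.1823, 0.0385]
tcp_rot: [[-0.999, -0.035, 0.0], [-0.035, 0.999, 0.0], [-0.0, 0.0, -1.0]]
force: [0.1, 0.3, -0.1]
opening: 0.001
grasp_force: 0.0
```

Request:
{"fn": "drive_tool", "kwargs": {"motion": [[[-8,0,0],[0,0,0]],[[-8,0,0],[0,0,0]],[[-8,0,0],[0,0,0]],[[-8,0,0],[0,0,0]],[[-8,0,0],[0,0,0]]]}}

```text
time_s: 6.4
position: [0.5763, 0.1836, 0.0388]
tcp_rot: [[-0.999, -0.035, -0.002], [-0.035, 0.999, -0.0], [0.002, -0.0, -1.0]]
force: [-3.5, -0.7, 2.0]
opening: 0.006
grasp_force: 1.6
```

A steady force of about 3 N: the finger is on the lip and pushing.

Request:
{"fn": "drive_tool", "kwargs": {"motion": [[[-9,0,0],[0,0,0]],[[-9,0,0],[0,0,0]],[[-9,0,0],[0,0,0]],[[-6,0,0],[0,0,0]],[[-5,0,0],[0,0,0]]]}}

```text
time_s: 6.9
position: [0.6156, 0.185, 0.0387]
tcp_rot: [[-0.999, -0.035, 0.0], [-0.035, 0.999, 0.0], [-0.0, 0.0, -1.0]]
force: [-2.7, 0.2, 1.8]
opening: 0.001
grasp_force: 1.4
```

Request:
{"fn": "drive_tool", "kwargs": {"motion": [[[-3,0,0],[0,0,0]],[[-3,0,0],[0,0,0]],[[-2,0,0],[0,0,0]],[[0,0,0],[0,0,0]]]}}

```text
time_s: 7.3
position: [0.6233, 0.1852, 0.0387]
tcp_rot: [[-0.999, -0.035, 0.001], [-0.035, 0.999, 0.0], [-0.001, 0.0, -1.0]]
force: [-1.3, 0.6, -0.2]
opening: 0.006
grasp_force: 0.7
```

Request:
{"fn": "drive_tool", "kwargs": {"motion": [[[-2,0,0],[0,0,0]],[[-2,0,0],[0,0,0]],[[-1,0,0],[0,0,0]]]}}

```text
time_s: 7.6
position: [0.6278, 0.1854, 0.0386]
tcp_rot: [[-0.999, -0.035, -0.0], [-0.035, 0.999, -0.0], [0.0, -0.0, -1.0]]
force: [-2.2, -0.3, 1.7]
opening: 0.007
grasp_force: 1.3
```

Request:
{"fn": "drive_tool", "kwargs": {"motion": [[[-1,0,0],[0,0,0]],[[-1,0,0],[0,0,0]]]}}

```text
time_s: 7.8
position: [0.628, 0.1854, 0.0386]
tcp_rot: [[-0.999, -0.035, -0.004], [-0.035, 0.999, -0.0], [0.004, -0.0, -1.0]]
force: [-7.9, -0.8, 5.6]
opening: 0.005
grasp_force: 3.5
```

Request:
{"fn": "drive_tool", "kwargs": {"motion": [[[-1,0,0],[0,0,0]],[[-1,0,0],[0,0,0]]]}}

```text
time_s: 8.0
position: [0.6279, 0.1854, 0.0386]
tcp_rot: [[-0.999, -0.035, -0.008], [-0.035, 0.999, -0.001], [0.008, -0.001, -1.0]]
force: [-10.1, -0.2, 8.4]
opening: 0.008
grasp_force: 5.2
```

The force climbs while the tool stands still, so something is at its stop. I'll back off, rise 8 mm, and push again to confirm it's the tray stop and not the base front.

Request:
{"fn": "drive_tool", "kwargs": {"motion": [[[6,0,0],[0,0,0]],[[4,0,-8],[0,0,0]],[[0,0,0],[0,0,0]],[[-5,0,0],[0,0,0]],[[-2,0,0],[0,0,0]]]}}

```text
time_s: 8.5
position: [0.6281, 0.1854, 0.0468]
tcp_rot: [[-0.999, -0.035, -0.003], [-0.035, 0.999, -0.0], [0.003, 0.0, -1.0]]
force: [-4.8, 0.2, 4.1]
opening: 0.005
grasp_force: 2.7
```

Request:
{"fn": "drive_tool", "kwargs": {"motion": [[[-2,0,0],[0,0,0]],[[-1,0,0],[0,0,0]],[[-1,0,0],[0,0,0]],[[-1,0,0],[0,0,0]]]}}

```text
time_s: 8.9
position: [0.6279, 0.1854, 0.0461]
tcp_rot: [[-0.999, -0.035, -0.013], [-0.035, 0.999, -0.001], [0.013, -0.001, -1.0]]
force: [-12.5, -0.1, 9.9]
opening: 0.008
grasp_force: 6.1
```

It stops at the same x at a different height, so the empty tray is fully home. Now over to the loaded tray, turning to its yaw.

Request:
{"fn": "drive_tool", "kwargs": {"motion": [[[15,0,0],[0,0,0]],[[0,0,-40],[0,0,0]],[[0,0,-40],[0,0,0]],[[0,0,-35],[0,0,0.106]],[[0,0,0],[0,0,0]]]}}

```text
time_s: 9.4
position: [0.6243, 0.1857, 0.1679]
tcp_rot: [[-0.997, 0.072, 0.014], [0.072, 0.997, 0.002], [-0.014, 0.003, -1.0]]
force: [0.0, -0.2, -0.2]
opening: 0.007
grasp_force: 0.0
```

Request:
{"fn": "drive_tool", "kwargs": {"motion": [[[-8,-40,0],[0,0,0]],[[-8,-40,0],[0,0,0]],[[-8,-40,0],[0,0,0]],[[-8,-40,0],[0,0,0]],[[-8,-40,0],[0,0,0]]]}}

```text
time_s: 9.9
position: [0.6452, -0.0191, 0.1609]
tcp_rot: [[-0.998, 0.07, 0.001], [0.07, 0.998, -0.0], [-0.001, -0.0, -1.0]]
force: [0.7, -0.7, 0.6]
opening: 0.007
grasp_force: 0.0
```

Request:
{"fn": "drive_tool", "kwargs": {"motion": [[[-10,-40,0],[0,0,0]],[[-10,-40,0],[0,0,0]],[[-10,-40,0],[0,0,0]],[[0,0,0],[0,0,0]],[[0,0,0],[0,0,0]]]}}

```text
time_s: 10.4
position: [0.666, -0.1403, 0.1606]
tcp_rot: [[-0.997, 0.073, -0.0], [0.073, 0.997, 0.001], [0.001, 0.001, -1.0]]
force: [-0.3, 0.9, -0.1]
opening: 0.007
grasp_force: 0.0
```

```bash
python3 - <<'E'
from h import *
import cv2
s=read_state();print(s["position"].round(4));np.savez("w.npz",p=s["position"],R=s["tcp_rot"])
w=capture("wrist")[100:300,140:500,::-1]
t=capture("top")[100:210,235:415,::-1]
cv2.imwrite("pics/z6.png",cv2.vconcat([cv2.resize(cv2.convertScaleAbs(w,alpha=1.8,beta=10),(540,300)),cv2.resize(t,(540,330)[:2],interpolation=2)[:295]]))
E
```

```text
[ 0.666  -0.1403  0.1606]
```

View pics/z6.png

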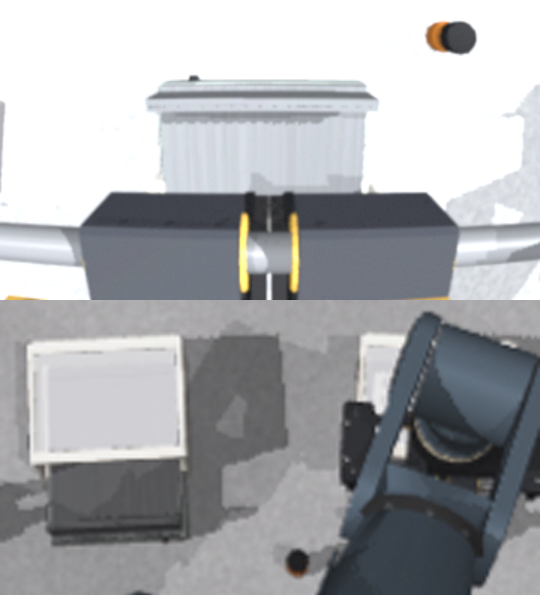

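The empty tray now looks home, like the loaded one. The loaded lip's top face spans wrist columns 238-392, with its rear edge at row ~174.

```bash
python3 - <<'E'
from h import *
d=np.load("w.npz")
for px in((238,174),(316,174),(392,174)): print(wcast(px,.078,d["p"],d["R"]).round(4))
E
```

```text
[ 0.6385 -0.2094  0.078 ]
[ 0.6441 -0.1397  0.078 ]
[ 0.6485 -0.0721  0.078 ]
```

The lip's rear face is at x ≈ 0.644, so TCP x = 0.666 leaves about 12 mm of clearance. Descending behind it.

Request:
{"fn": "drive_tool", "kwargs": {"motion": [[[0,0,45],[0,0,0]],[[0,0,40],[0,0,0]],[[0,0,25],[0,0,0]],[[0,0,11],[0,0,0]],[[0,0,0],[0,0,0]]]}}

```text
time_s: 11.0
position: [0.6649, -0.1372, 0.0391]
tcp_rot: [[-0.998, 0.069, -0.003], [0.069, 0.998, 0.001], [0.003, 0.001, -1.0]]
force: [0.1, -0.4, -0.2]
opening: 0.007
grasp_force: 0.0
```

Request:
{"fn": "drive_tool", "kwargs": {"motion": [[[5,0,0],[0,0,0]],[[5,0,0],[0,0,0]],[[4,0,0],[0,0,0]],[[4,0,0],[0,0,0]],[[4,0,0],[0,0,0]]]}}

```text
time_s: 11.5
position: [0.6456, -0.1379, 0.0423]
tcp_rot: [[-0.997, 0.071, 0.004], [0.071, 0.997, -0.001], [-0.005, -0.001, -1.0]]
force: [3.4, 0.3, 1.9]
opening: 0.008
grasp_force: 1.4
```

It's hooked, with a drag of about 3.4 N. Drawing the tray out smoothly.

Request:
{"fn": "drive_tool", "kwargs": {"motion": [[[6,0,0],[0,0,0]],[[7,0,0],[0,0,0]],[[7,0,0],[0,0,0]],[[7,0,0],[0,0,0]],[[7,0,0],[0,0,0]]]}}

```text
time_s: 12.0
position: [0.6095, -0.1354, 0.0407]
tcp_rot: [[-0.997, 0.071, 0.0], [0.071, 0.997, -0.0], [-0.0, -0.0, -1.0]]
force: [3.4, -1.2, 2.8]
opening: 0.004
grasp_force: 1.5
```

Request:
{"fn": "drive_tool", "kwargs": {"motion": [[[7,0,0],[0,0,0]],[[7,0,0],[0,0,0]],[[7,0,0],[0,0,0]],[[7,0,0],[0,0,0]],[[7,0,0],[0,0,0]]]}}

```text
time_s: 12.5
position: [0.5747, -0.1327, 0.0407]
tcp_rot: [[-0.997, 0.071, 0.0], [0.071, 0.997, -0.0], [-0.0, -0.0, -1.0]]
force: [3.2, -1.8, 0.9]
opening: 0.005
grasp_force: 1.5
```

Request:
{"fn": "drive_tool", "kwargs": {"motion": [[[7,0,0],[0,0,0]],[[7,0,0],[0,0,0]],[[6,0,0],[0,0,0]],[[5,0,0],[0,0,0]],[[4,0,0],[0,0,0]]]}}

```text
time_s: 13.0
position: [0.5457, -0.1304, 0.0406]
tcp_rot: [[-0.997, 0.071, -0.0], [0.071, 0.997, 0.0], [0.0, 0.0, -1.0]]
force: [1.5, -0.3, 1.0]
opening: 0.009
grasp_force: 1.4
```

Request:
{"fn": "drive_tool", "kwargs": {"motion": [[[3,0,0],[0,0,0]],[[3,0,0],[0,0,0]],[[3,0,0],[0,0,0]],[[2,0,0],[0,0,0]],[[2,0,0],[0,0,0]]]}}

```text
time_s: 13.5
position: [0.5332, -0.1295, 0.0406]
tcp_rot: [[-0.997, 0.071, -0.0], [0.071, 0.997, 0.0], [0.0, 0.0, -1.0]]
force: [2.8, -0.2, 0.8]
opening: 0.007
grasp_force: 1.3
```

Request:
{"fn": "drive_tool", "kwargs": {"motion": [[[2,0,0],[0,0,0]],[[2,0,0],[0,0,0]]]}}

```text
time_s: 13.7
position: [0.5302, -0.1293, 0.0407]
tcp_rot: [[-0.997, 0.071, 0.002], [0.071, 0.997, -0.0], [-0.002, 0.0, -1.0]]
force: [7.2, 1.2, -2.5]
opening: 0.002
grasp_force: 3.3
```

Request:
{"fn": "drive_tool", "kwargs": {"motion": [[[1,0,0],[0,0,0]],[[1,0,0],[0,0,0]]]}}

```text
time_s: 13.9
position: [0.5303, -0.1294, 0.0408]
tcp_rot: [[-0.997, 0.072, 0.006], [0.072, 0.997, -0.001], [-0.006, -0.0, -1.0]]
force: [9.9, 1.9, -3.4]
opening: 0.005
grasp_force: 4.6
```

The outer stop is reached. I'll unhook by moving into the finger space, lift straight up, and back away.

Request:
{"fn": "drive_tool", "kwargs": {"motion": [[[-8,0,0],[0,0,0]],[[-8,0,0],[0,0,0]],[[0,0,0],[0,0,0]],[[0,0,-30],[0,0,0]],[[0,0,-40],[0,0,0]]]}}

```text
time_s: 14.4
position: [0.5403, -0.1292, 0.109]
tcp_rot: [[-0.997, 0.071, -0.008], [0.071, 0.998, 0.003], [0.008, 0.003, -1.0]]
force: [2.3, -0.4, -0.1]
opening: 0.001
grasp_force: 0.0
```

Request:
{"fn": "drive_tool", "kwargs": {"motion": [[[0,0,-45],[0,0,0]],[[0,0,-45],[0,0,0]],[[40,0,-20],[0,0,0]],[[40,0,0],[0,0,0]],[[40,0,0],[0,0,0]]]}}

```text
time_s: 14.9
position: [0.4216, -0.1214, 0.2212]
tcp_rot: [[-0.998, 0.07, -0.0], [0.07, 0.998, -0.0], [0.0, -0.0, -1.0]]
force: [-0.9, -0.7, -0.7]
opening: 0.002
grasp_force: 0.0
```

Request:
{"fn": "drive_tool", "kwargs": {"motion": [[[0,-45,0],[0,0,0]],[[0,-45,0],[0,0,0]],[[0,-45,0],[0,0,0]],[[0,-30,0],[0,0,0]],[[0,0,0],[0,0,0]]]}}

```text
time_s: 15.4
position: [0.4113, -0.2903, 0.2205]
tcp_rot: [[-0.997, 0.075, -0.0], [0.075, 0.997, -0.002], [0.0, -0.002, -1.0]]
force: [0.4, -0.1, -0.9]
opening: 0.006
grasp_force: 0.0
```

```bash
python3 - <<'E'
from h import *
import cv2
s=read_state();print(s["position"],s["force"],s["time_s"])
t=capture("top")[100:280,200:440,::-1]
cv2.imwrite("pics/z7.png",cv2.resize(t,None,fx=3.2,fy=3.2,interpolation=2))
E
```

```text
[ 0.41132207 -0.29030448  0.22048907] [ 0.43160622 -0.08090433 -0.93938428] 15.4
```

View pics/z7.png

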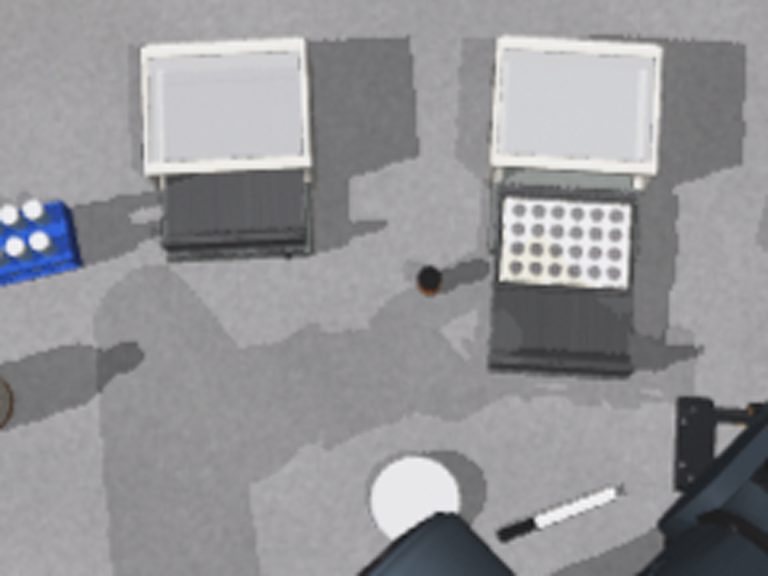

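The final picture shows the empty tray home (lip at ~(235,245)) and the loaded tray out with the plate at (567,243), clear of the hood. The vial, dishes and marker look undisturbed.

```bash
python3 -c "from rig import *;print(hand_in())"
```

```text
the job is handed in; nothing more can be done
None
```

I pushed the empty tray home to its inner stop, then drew the loaded tray out to its outer stop with the plate clear of the hood, and handed the job in at about 15.5 s with the arm clear; on its first approach the fingertip passed over the empty tray's lip without moving the tray.

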